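# Jack up the front of the sub-rack and hold it

### The job

Lift the front of the sub-rack so that a colleague can change its front feet: stand the lever jack on the bench with its saddle centred under the round-nosed lift lug (the one marked with a raised triangle) and let go of it. Then press the jack's handle fully down once as a trial stroke, let it come all the way back up, and press it fully down again, finishing while you keep holding the handle down with the sub-rack raised on the saddle. Do not push on the sub-rack itself with the gripper or arm, keep the jack upright, and leave everything else on the bench where it is.

Things in the scene. Friction and masses are not known exactly. Their poses are not given: they have to be found in the camera images.
- jack: loose lever jack, 0.86 kg, on a grey base plate 200 (x) x 85 (y) x 10 mm; origin at the centre of its underside, z up, x from the handle end towards the saddle. Upright ram with saddle 75 mm ahead (+x); handle pivot 35 mm behind (-x), 60 mm up; the handle slopes back and up from it in the plane y = 0
- jack_grip (a point): point in the jack's steel grip block (44 mm along x, 36 mm across y, top 76 mm over the bench), 50 mm straight above the jack's origin, axes as the jack's: grasp here from above, closing across y, to lift or shift the jack
- saddle (a point): centre of the top face of the jack's saddle, a flat disc 32 mm across; 75 mm above the jack's underside with the handle up; it rises straight up 43 mm per rad of handle (25.8 mm for a full stroke)
- handle (a joint): jack handle: 0 = fully up (31.5 degrees above level, sprung to return there), 0.6 rad = fully down at its stop (3 degrees below level). The saddle follows it; it stays down only while pressed. Pressing its paddle takes 2 to 3 N unloaded, about 5 to 11 N with the sub-rack on the saddle, which is met at about 0.28 rad
- handle_pad (a point): centre of the upper face of the handle's grey plastic paddle (60 mm long, 36 mm wide, 12 mm thick), 180 mm along the handle from its pivot, 6 mm above the pivot line; moves with the handle on an arc about the pivot. Press down here
- stand: rear stand fixed to the bench, carrying the sub-rack on a hinge; origin on the bench under the sub-rack, z up, x from its front to its back; front panel at x = -144 mm, 370 mm wide (y), top 153 mm up. On the front: black U-handles standing out 42 mm at y = +-172 mm, a square-ended cable bracket at y = -80 mm (no lift point), the lift lug at y = +60 mm
- lift_pad (a point): centre of the underside of the round lift pad (34 mm across) under the lift lug, 87 mm above the bench at rest, about 100 mm at full stroke (17 to 29 N rest on it). The lug: steel tongue 44 mm wide, 14 mm thick with the pad, ROUND nose, raised triangle on top, standing out 57 mm. Its x axis points level to the sub-rack's back: push the jack in that way
- pod: grey plastic programming pod, 100 x 60 x 24 mm box with a small black plug at one end; a bystander, leave it where it is; origin at its underside
- meter: black hand-held multimeter lying flat, 150 x 75 x 36 mm; a bystander, leave it where it is; origin at its underside
- cup: white mug, 85 mm tall, 76 mm across; a bystander, leave it where it is; origin at its underside
- screw_jar: clear jar with lid, 60 mm tall, 56 mm across; a bystander, leave it where it is; origin at its underside
- driver: screwdriver lying down, grey handle; a bystander, leave it where it is
- blank_panel: aluminium blank card panel lying flat, 30 x 128 mm, 6 mm thick, with two black ejector blocks to 24 mm; a bystander, leave it where it is; origin at its underside

How it is judged:
By the outcome, as a careful person would: the job done as asked, in the order asked, and still so for the second after the job is handed in, while the arm keeps its last pose, push and grip.
It also fails if it takes over 69 s, if anything falls off the work surface, if the arm or the gripper's body presses on something with over 40 N, if the wrist force passes 120 N, or if a joint passes its speed limit or range.

### The arm

A 6-joint arm with a two-finger parallel gripper is mounted at the origin on the work surface. World frame = base frame: x ahead of the robot, y to its left, z up, the work surface at z = 0. Lengths are in mm, angles in rad, forces in N, time in s.
With the tool pointing down it reaches from about 300 to 775 mm from the base axis. Payload 14.6 kg.
Tool frame: the origin (TCP) lies on the centre line of the jaws, within the pads' length; the fingertips stand 8 mm ahead of it and the grasp point (between the pads) lies 11 mm behind it; z points along the fingers, y is the direction in which the jaws open and shut (so a half turn about z gives the same grasp; the last joint's range is limited). The gripper opens to 94 mm and grips with 3 to 60 N. Pads are 16 mm wide; open, the fingers measure 119 mm over their backs; the gripper's body (75 mm by 177 mm) begins 78 mm behind the grasp point.
Start: joints at [1.159, 0.3, 1.521, -0, 1.321, -0.067], TCP at [185.902, 517.619, 213.446] pointing down, gripper open.
Joint ranges: [-3.03, 3.03], [-0.79, 2.21], [0.23, 2.52], [-1.04, 4.18], [0, 3.07], [-2.55, 2.55]. Speed limits (rad/s): [2.22, 2.22, 2.57, 3.14, 3.14, 3.14].

### API

Orientations are given as [roll, pitch, yaw] about the fixed x, y, z axes, in that order (R = Rz(yaw) Ry(pitch) Rx(roll)).
In Python, from cell import read_state, cams, manip gives the robot as it stands.
- The arm moves only by the shell command python3 -m handwheel 'ROWS' [OPENING] [FORCE]. ROWS is JSON, a list of rows, each a list of 4 numbers: the shift along the tool's x, y, z in m, then the turn about the tool's z in degrees. In form: [[dx, dy, dz, turn], ...]. A call has 1 to 5 rows; each row is the pose to reach, as a shift and turn from the pose measured when the call began, along the tool's axes at that moment; what a row does not reach only later rows make up. A row lasts 1/8 s, in which the tool goes at most 62.5 mm and 10.7 degrees, less where a joint would pass 70% of its speed; a pose out of reach is approached as far as the arm can. A call with a gripper value outside its range is refused whole. OPENING is the closure, from 0 (fully open) to 1 (shut), set as the call begins (- or left out, the last holds). The fingers move at their own pace and stop on an object; FORCE is the grip in N (left out, the last holds). Time passes only in rows, so rows that repeat a pose let the fingers close. It gives the time, the measured TCP pose, the force and the opening at its end, in the units of the state.
- read_state(): the state, without advancing time (a new reading comes with each control period).
- cams.camera(name): name is "side" or "top"; returns the picture (420x560x3 uint8, red, green, blue); there is no depth.
- cams.get_calibration(name): a dict with "vertical_fov" (degrees; the focal length in pixels is half the picture's height over the tangent of half this angle, whatever the lens; pixels are square), "cx", "cy" (the principal point, pixels), "R" (3x3) and "t" (3): a world point X has camera coordinates R X + t. Camera axes: x right, y down, z forward; pixel columns grow to the right and rows downward; lengths in mm; the calibration is good to about 2 mm. A picture is of the moment at which its call begins. get_calibration takes no time and is no camera call.
- manip.sign_off(): hands the job in, once; it reports no verdict.
The state is a dict: "clock": time; "joints": joint angles; "qd": joint speeds; "effort": joint torques, N m; "eef_pos": TCP position; "eef_rot": TCP orientation; "wrist_force": force on the tool from outside, world axes, zero at the start; "moment": the same for the moment, N m; "finger_gap": finger opening in mm.
Only numpy, scipy, OpenCV 4.12 (cv2) and the standard library are available. Lean on these libraries where they do the work, as an engineer would, in place of code of your own. Each camera call takes 0.05 s, during which the arm holds its last target. There are 200 camera calls.

## Working session

There is one attempt and no reset: what is moved stays moved. The work goes in short steps, Python scripts to look and compute and a shell command to move; the robot and the scene stay as the last step left them, time stands still between calls to the robot, and variables do not carry over. Pictures are saved under pics/ and viewed, about 8 in all and at most 12, crops included, and the job is handed in when it is done.

```bash
mkdir -p pics; cat > h.py <<'E'
import numpy as np, cv2
from cell import read_state, cams, manip
def K(n):
    c=cams.get_calibration(n); f=210/np.tan(np.radians(c["vertical_fov"])/2)
    return f,c["cx"],c["cy"],np.array(c["R"]),np.array(c["t"])
def proj(n,X):
    f,cx,cy,R,t=K(n); p=(R@np.array(X,float).T).T+t if np.ndim(X)==1 else np.array(X)@R.T+t
    return np.stack([cx+f*p[...,0]/p[...,2],cy+f*p[...,1]/p[...,2]],-1)
def ray(n,u,v):
    f,cx,cy,R,t=K(n); return -R.T@t, R.T@np.array([(u-cx)/f,(v-cy)/f,1])
def onz(n,u,v,z):
    o,d=ray(n,u,v); return o+d*(z-o[2])/d[2]
def snap(n,name,crop=None,s=1):
    im=cams.camera(n); b=cv2.cvtColor(im,cv2.COLOR_RGB2BGR); cv2.imwrite(f"pics/{name}_raw.png",b)
    if crop: x0,y0,x1,y1=crop; b=b[y0:y1,x0:x1]
    cv2.imwrite(f"pics/{name}.png",cv2.resize(b,None,fx=s,fy=s,interpolation=cv2.INTER_CUBIC)); return im
E
python3 - <<'E'
from h import *
snap("top","t1",s=1.4);snap("side","s1",s=1.4)
for n in("top","side"):
    c=cams.get_calibration(n);print(n,c); print(ray(n,280,210))
s=read_state();print(s)
E
```

```text
top {'vertical_fov': 53.2526998434299, 'cx': 277.9881645762605, 'cy': 206.0404235730969, 'R': array([[-0.00845795, -0.99971399, -0.02236953],
       [-0.99835796,  0.00970969, -0.05645438],
       [ 0.05665544,  0.02185531, -0.99815455]]), 't': array([  32.20078943,  560.46925561, 1296.03927337])}
(array([ 486.39362301,   -1.57574145, 1326.00876165]), array([ 0.04717755,  0.01714556, -0.99879564]))
side {'vertical_fov': 47.263958760544504, 'cx': 285.0671562252691, 'cy': 212.2282227784041, 'R': array([[ 0.82992588, -0.55780924, -0.00847819],
       [-0.35143748, -0.51095613, -0.78448424],
       [ 0.43326058,  0.65404333, -0.6200908 ]]), 't': array([-473.47328402,  275.4704652 , 1026.02632226])}
(array([  45.22162454, -794.42012179,  848.3175211 ]), array([ 0.42612994,  0.66230483, -0.61635916]))
{'clock': 0.1, 'joints': array([ 1.15941329e+00,  3.00401429e-01,  1.52147413e+00,  1.32104485e-05,
        1.32071317e+00, -6.66303143e-02]), 'qd': array([ 0.0018315 , -0.0010841 , -0.00147756, -0.00149672, -0.00187271,
        0.00016841]), 'effort': array([ 1.12407946e-03, -5.32641363e+01, -3.53281510e+01,  7.09531526e-02,
        2.35219148e-02, -4.41467603e-05]), 'eef_pos': array([185.81031886, 517.43683641, 212.96978986]), 'eef_rot': array([-3.14059964e+00, -7.90876276e-05,  2.79683662e+00]), 'wrist_force': array([-0.22747897, -0.68203629, -0.53839494]), 'moment': array([-0.05792476,  0.04581301, -0.00620024]), 'finger_gap': 93.71850759452985}
```

View pics/t1.png

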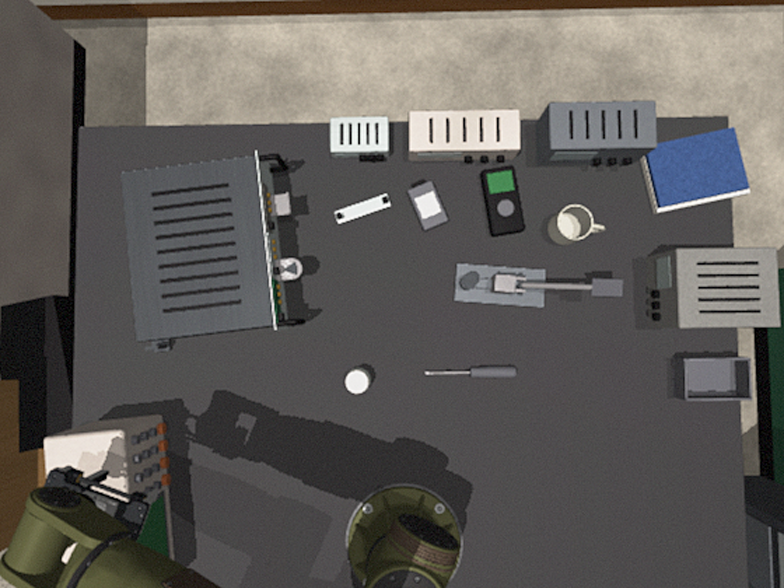

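View pics/s1.png

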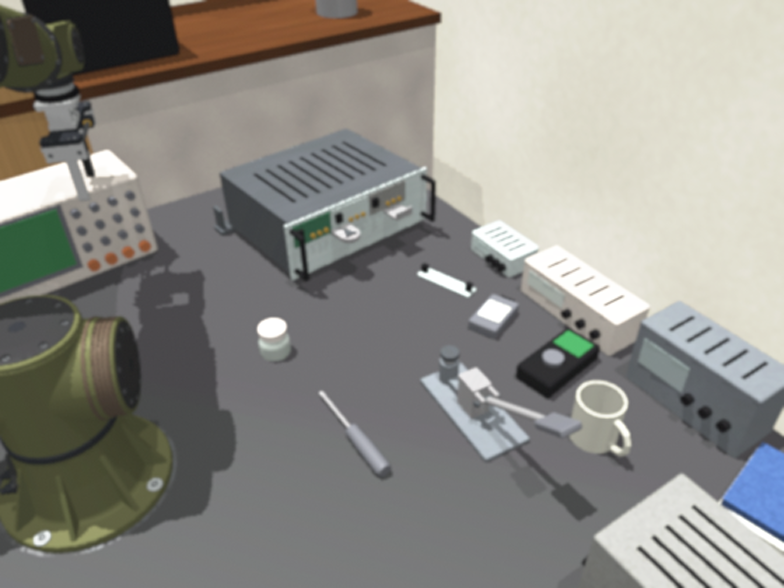

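```bash
python3 - <<'E'
from h import *
a=cv2.imread("pics/t1_raw.png")
A=cv2.resize(a[170:235,310:455],None,fx=5,fy=5,interpolation=cv2.INTER_CUBIC)
B=cv2.resize(a[105:240,165:235],None,fx=4,fy=4,interpolation=cv2.INTER_CUBIC)
out=np.zeros((325+10,725,3),np.uint8);out[:325]=A
cv2.imwrite("pics/c1.png",A);
b=a[150:240,180:230]; cv2.imwrite("pics/c2.png",cv2.resize(b,None,fx=6,fy=6,interpolation=cv2.INTER_CUBIC))
for p in [(200,340),(195,380),(212,350),(205,430)]: print(p,a[p])
# plate mask
h=cv2.cvtColor(a,cv2.COLOR_BGR2HSV)
m=np.zeros(a.shape[:2],np.uint8); roi=a[180:228,315:400].astype(int)
m[180:228,315:400]=((roi.sum(2)>270)*255).astype(np.uint8)
c=max(cv2.findContours(m,0,1)[0],key=cv2.contourArea); r=cv2.minAreaRect(c);print(r)
bx=cv2.boxPoints(r);P=np.array([onz("top",u,v,10) for u,v in bx]);print(P.round(1),np.linalg.norm(np.diff(P,axis=0),axis=1))
E
```

```text
(200, 340) [96 93 91]
(195, 380) [149 145 140]
(212, 350) [154 148 148]
(205, 430) [114 107 111]
((361.8349914550781, 203.70013427734375), (74.46587371826172, 27.447914123535156), 4.289153099060059)
[[ 532.8 -115.9   10. ]
 [ 618.9 -123.6   10. ]
 [ 598.9 -355.4   10. ]
 [ 513.3 -346.9   10. ]] [ 86.46476285 232.67827453  86.06617272]
```

View pics/c1.png

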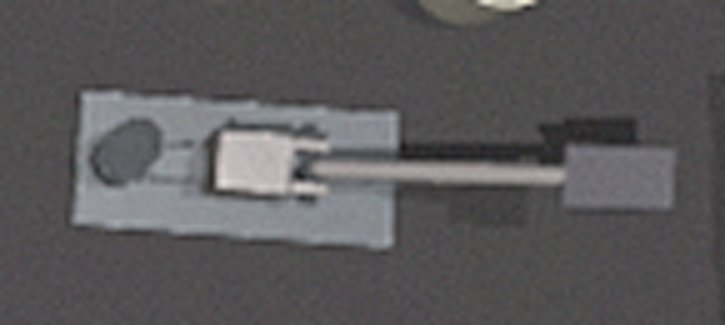

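View pics/c2.png

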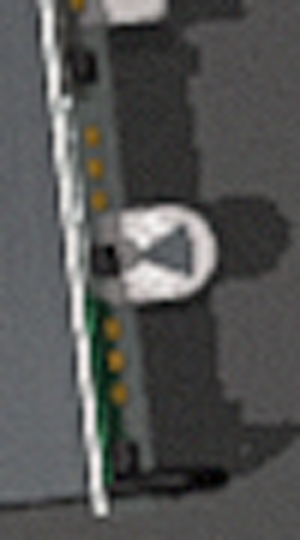

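```bash
python3 - <<'E'
from h import *
q=np.array([(80,91),(400,112),(392,247),(73,223)])/5+[310,170]
P=np.array([onz("top",u,v,10) for u,v in q]);print(P.round(1),np.linalg.norm(np.roll(P,-1,0)-P,axis=1))
c=P.mean(0);ax=(P[0]+P[3]-P[1]-P[2])[:2];yaw=np.arctan2(ax[1],ax[0]);print("jack",c,np.degrees(yaw))
d=np.array([np.cos(yaw),np.sin(yaw)]);print("saddle",c[:2]+75*d,"pad", c[:2]-(35+180*np.cos(.55)+3)*d)
g=onz("top",310+262/5,170+162/5,76);print("grip top from image",g)
s=onz("top",310+130/5,170+150/5,75);print("saddle from image",s)
pp=onz("top",310+620/5,170+178/5,60+180*np.sin(.55)+5);print("handle pad img",pp)
# rack
e=[onz("top",257/1.4,152/1.4,153),onz("top",276/1.4,328/1.4,153)];v=(e[1]-e[0])[:2];print("panel",e,np.linalg.norm(v))
v/=np.linalg.norm(v); xr=np.array([v[1]*-1,v[0]]); xr=xr if xr[1]>0 else -xr;print("rack yaw",np.degrees(np.arctan2(xr[1],xr[0])))
n=onz("top",180+217/6,150+253/6,101);print("nose",n)
mid=(e[0]+e[1])[:2]/2; yr=np.array([-xr[1],xr[0]])
print("lug nose from panel",mid-57*xr+60*yr)
for k in(17,22):print(k,n[:2]+k*xr)
st=read_state();print(st['eef_pos'])
# check in side view
im=cv2.imread("pics/s1_raw.png")
for z,X in((101,n),(75,[*(c[:2]+75*d),75]),(76,[*c[:2],76])):
    u=proj("side",np.array([*X[:2],z]));cv2.circle(im,tuple(int(i) for i in u),1,(0,0,255),-1);print(u)
for k in(17,22):
    for z in (87,):
        u=proj("side",np.array([*(n[:2]+k*xr),z]));cv2.circle(im,tuple(int(i) for i in u),1,(0,255,0),-1)
A=cv2.resize(im[140:200,200:310],None,fx=5,fy=5);B=cv2.resize(im[235:335,290:420],None,fx=3,fy=3)
cv2.imwrite("pics/c3.png",np.vstack([A[:, :390],B]))
E
```

```text
[[ 615.9 -124.4   10. ]
 [ 600.5 -324.3   10. ]
 [ 515.9 -317.3   10. ]
 [ 532.8 -118.7   10. ]] [200.52581217  84.84141246 199.31482032  83.26005663]
jack [ 566.26917651 -221.18746614   10.        ] 85.38150305307674
saddle [ 572.30822998 -146.43099596] pad [ 550.85313061 -412.02021531]
grip top from image [ 565.75633118 -225.7028677    76.        ]
saddle from image [ 573.77685317 -147.55218224   75.        ]
handle pad img [ 549.6486699  -407.97022916  159.08370121]
panel [array([834.55818197, 291.60562639, 153.        ]), array([475.77389118, 251.75617474, 153.        ])] 360.99050695499096
rack yaw 96.33775146305645
nose [598.62074992 207.01167066 101.        ]
lug nose from panel [601.82491449 208.40590792]
17 [596.7441336  223.90777409]
22 [596.19218762 228.87721628]
[185.81031886 517.43683641 212.96978986]
[252.20590789 169.85320737]
[320.07326373 250.53311402]
[338.06999287 269.9586938 ]
```

View pics/c3.png

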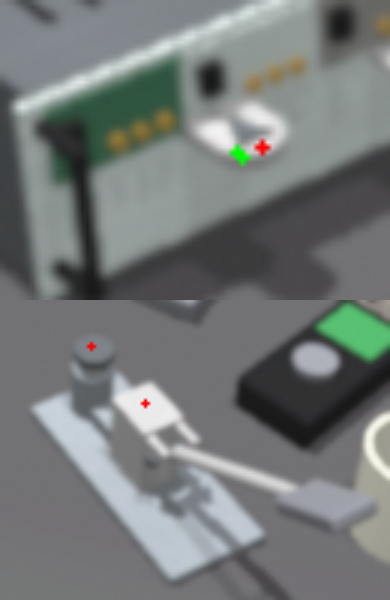

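Jack is at (566, -221), yaw 85.4°, and the lug nose at (599, 207), rack yaw 96.3°. The sizes check out, and the grip, saddle and nose points reproject correctly in the side view. Now I'll approach above the grip block.

```bash
cat > to.py <<'E'
import sys
from h import *
s=read_state();x,y,z,yw=map(float,sys.argv[1:5]);p=s['eef_pos'];r=s['eef_rot']
from scipy.spatial.transform import Rotation as Ro
R=Ro.from_euler('xyz',r).as_matrix()
d=R.T@(np.array([x,y,z])-p);cur=np.degrees(np.arctan2(R[1,0],R[0,0]))
print("shift m",(d/1000).round(4),"turn",round((cur-yw+180)%360-180,1),"pos",p.round(1),"yaw",round(cur,1),"F",s['wrist_force'].round(1),"gap",round(s['finger_gap'],1),"t",round(s['clock'],2))
E
python3 -m handwheel '[[-0.608,-0.566,0,75],[-0.608,-0.566,0,75],[-0.608,-0.566,0,75],[-0.608,-0.566,0,75],[-0.608,-0.566,0,75]]' 0; python3 to.py 566.3 -221.2 200 85.4
```

```text
clock: 0.72
eef_pos: [329.5, 238.0, 213.4]
eef_rot: [-3.141, 0.001, 1.853]
wrist_force: [2.5, 0.8, -0.1]
finger_gap: 94.2
shift m [-0.507   0.0993  0.0137] turn 20.8 pos [329.5 238.  213.4] yaw 106.2 F [ 2.5  0.8 -0.1] gap 94.2 t 0.72
```

```bash
python3 -m handwheel '[[-0.507,0.099,0.014,20.8],[-0.507,0.099,0.014,20.8],[-0.507,0.099,0.014,20.8],[-0.507,0.099,0.014,20.8],[-0.507,0.099,0.014,20.8]]'; python3 to.py 566.3 -221.2 150 85.4
```

```text
clock: 1.35
eef_pos: [472.4, -40.1, 205.1]
eef_rot: [3.142, 0.001, 1.49]
wrist_force: [0.1, 0.6, -0.6]
finger_gap: 94.1
shift m [-0.1729  0.1082  0.0552] turn -0.0 pos [472.4 -40.1 205.1] yaw 85.4 F [ 0.1  0.6 -0.6] gap 94.1 t 1.35
```

```bash
python3 -m handwheel '[[-0.173,0.108,0.055,0],[-0.173,0.108,0.055,0],[-0.173,0.108,0.055,0],[-0.173,0.108,0.055,0],[-0.173,0.108,0.055,0]]'; python3 to.py 566.3 -221.2 41 85.4; python3 - <<'E'
from h import *
snap("side","s2",crop=(270,150,470,350),s=3)
E
```

```text
clock: 1.98
eef_pos: [565.8, -222.4, 148.7]
eef_rot: [-3.14, -0.0, 1.488]
wrist_force: [-0.3, 1.2, -0.6]
finger_gap: 93.8
shift m [0.0012 0.0006 0.1077] turn -0.1 pos [ 565.8 -222.4  148.7] yaw 85.3 F [-0.3  1.2 -0.6] gap 93.8 t 1.98
```

View pics/s2.png

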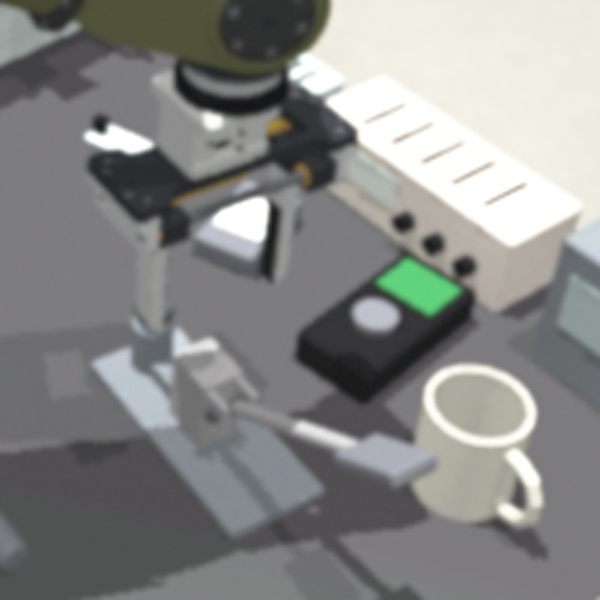

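Viewed 6 pictures so far: the open fingers straddle the grip block (crop about (210,380)) and are aligned with it. Descending now.

```bash
python3 -m handwheel '[[0.001,0.001,0.04,0],[0.001,0.001,0.08,0],[0.001,0.001,0.108,0],[0.001,0.001,0.108,0],[0.001,0.001,0.108,0]]' 0 && python3 -m handwheel '[[0,0,0,0],[0,0,0,0],[0,0,0,0],[0,0,0,0],[0,0,0,0]]' 1 40; python3 -m handwheel '[[0,0,0,0],[0,0,0,0],[0,0,0,0]]'; python3 to.py 585 40 60 96.3
```

```text
clock: 2.65
eef_pos: [567.3, -220.1, 43.2]
eef_rot: [3.141, 0.001, 1.49]
wrist_force: [-0.4, 0.9, 0.5]
finger_gap: 94.0
clock: 3.28
eef_pos: [567.3, -220.1, 43.2]
eef_rot: [3.141, 0.001, 1.49]
wrist_force: [0.3, 0.7, -0.2]
finger_gap: 47.6
clock: 3.65
eef_pos: [567.4, -220.1, 43.2]
eef_rot: [3.141, 0.001, 1.49]
wrist_force: [2.0, 0.3, -1.5]
finger_gap: 35.8
shift m [ 0.2607 -0.0034 -0.017 ] turn -10.9 pos [ 567.4 -220.1   43.2] yaw 85.4 F [ 2.   0.3 -1.5] gap 35.8 t 3.65
```

```bash
python3 -m handwheel '[[0,0,-0.01,0],[0,0,-0.02,0],[0,0,-0.02,0],[0,0,-0.02,0]]' && python3 -m handwheel '[[0.04,0,0,-2],[0.08,0,0,-4],[0.12,0,0,-6],[0.16,0,0,-8],[0.2,0,0,-10.9]]'; python3 to.py 604.6 110 60 96.3
```

```text
clock: 4.15
eef_pos: [567.2, -220.0, 62.9]
eef_rot: [3.141, 0.0, 1.49]
wrist_force: [0.6, -0.1, -9.1]
finger_gap: 35.9
clock: 4.78
eef_pos: [583.1, -19.4, 62.5]
eef_rot: [-3.141, 0.0, 1.682]
wrist_force: [-0.2, -0.2, -9.1]
finger_gap: 35.8
shift m [0.1262 0.0357 0.0024] turn 0.0 pos [583.1 -19.4  62.5] yaw 96.3 F [-0.2 -0.2 -9.1] gap 35.8 t 4.78
```

```bash
python3 to.py 613.7 70 50 96.3;  python3 -m handwheel '[[0.04,0.02,0.002,0],[0.085,0.04,0.002,0],[0.085,0.04,0.007,0],[0.085,0.04,0.012,0],[0.085,0.04,0.012,0]]'; python3 to.py 604.6 152.9 48 96.3
python3 - <<'E'
from h import *
im=snap("top","t2",crop=(165,130,315,240),s=5)
snap("side","s3",crop=(200,120,360,240),s=5)
E
```

```text
shift m [0.0855 0.0403 0.0125] turn 0.0 pos [583.1 -19.4  62.5] yaw 96.3 F [-0.2 -0.2 -9.1] gap 35.8 t 4.78
clock: 5.4
eef_pos: [612.9, 68.6, 49.7]
eef_rot: [-3.14, 0.0, 1.68]
wrist_force: [0.2, 0.3, -8.7]
finger_gap: 35.8
shift m [0.0847 0.0009 0.0017] turn -0.0 pos [612.9  68.6  49.7] yaw 96.3 F [ 0.2  0.3 -8.7] gap 35.8 t 5.4
```

View pics/t2.png

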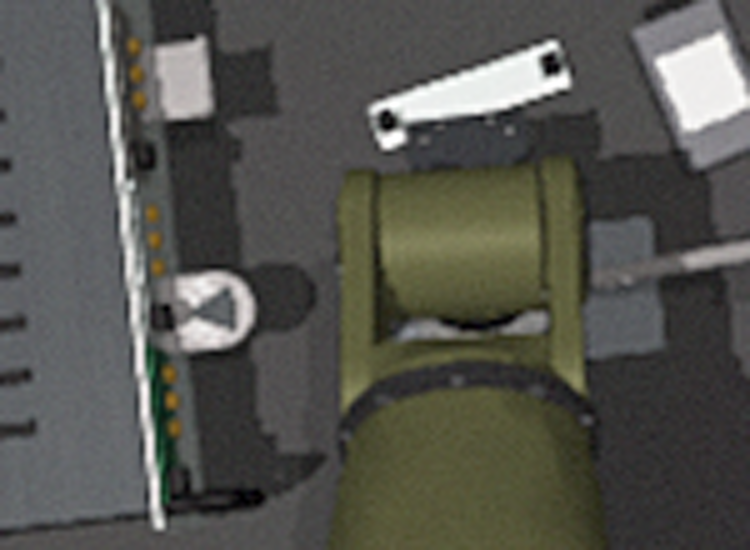

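View pics/s3.png

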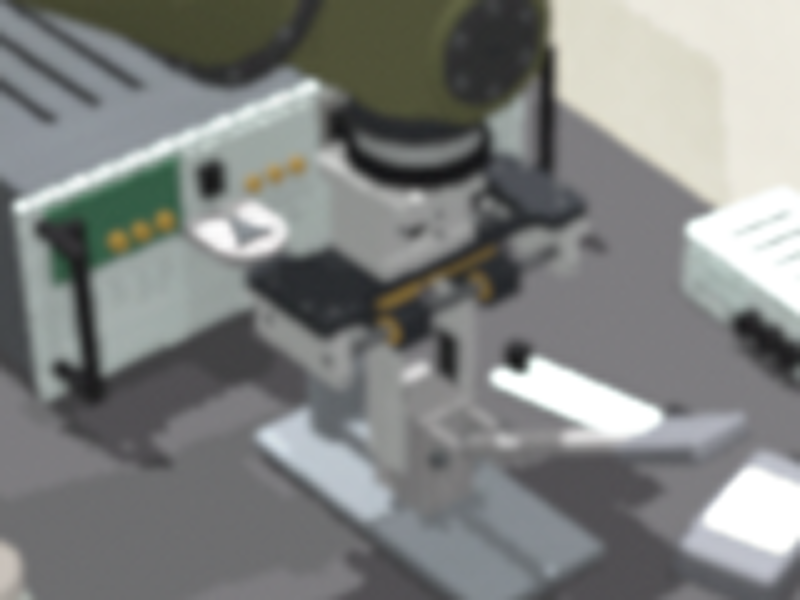

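```bash
python3 - <<'E'
from h import *
a=onz("top",165+657/5,130+217/5,16.5);b=onz("top",165+663/5,130+355/5,16.5)
print(a,b,np.linalg.norm(a-b),np.degrees(np.arctan2(*(a-b)[:2][::-1])))
d=np.array([np.cos(np.radians(96.3)),np.sin(np.radians(96.3))])
s=read_state()
print("jack origin",(a+b)[:2]/2+100*d, s['eef_pos'])
# side front-left corner & rear right corner
for u,v in((257,437),(605,548)):
    print(onz("side",200+u/5,120+v/5,16.5)[:2])
c=s['eef_pos'][:2]
y=np.array([-d[1],d[0]])
for sx,sy in((1,1),(-1,-1)): print("pred",c+sx*100*d+sy*42.5*y)
n=onz("top",165+257/5,130+311/5,101);print("nose",n)
E
```

```text
[662.8998823  -31.64805101  16.5       ] [575.92974378 -34.45100715  16.5       ] 87.01529496522782 1.8459437895101953
jack origin [608.44138193  66.34656646] [613.39563448  68.66496452  50.47915351]
[560.10983877 155.32669975]
[663.74840739 -33.51101957]
pred [560.17886276 163.39735184]
pred [666.6124062  -26.06742281]
nose [598.51501259 206.32206737 101.        ]
```

```bash
python3 -m handwheel '[[0,0,0.0035,0],[0.02,0,0.0035,0],[0.04,0.001,0.0035,0],[0.06,0.001,0.0035,0],[0.075,0.001,0.0035,0]]'; python3 to.py 604.4 155 46.5 96.3
```

```text
clock: 6.12
eef_pos: [605.9, 145.2, 47.0]
eef_rot: [-3.141, 0.0, 1.682]
wrist_force: [-0.1, 0.5, -7.4]
finger_gap: 35.8
shift m [ 0.01   -0.0004  0.0005] turn 0.0 pos [605.9 145.2  47. ] yaw 96.3 F [-0.1  0.5 -7.4] gap 35.8 t 6.12
```

Force is clean. I'll finish the insertion, lower onto the bench, then release and rise.

```bash
python3 -m handwheel '[[0.005,0,0,0],[0.01,0,0,0],[0.01,0,0.002,0],[0.01,0,0.004,0],[0.01,0,0.004,0]]'; python3 to.py 604.4 155 43 96.3; python3 -m handwheel '[[0,0,0,0],[0,0,0,0],[0,0,0,0],[0,0,0,0],[0,0,0,0]]' 0; python3 -m handwheel '[[0,0,-0.03,0],[0,0,-0.07,0],[0,0,-0.11,0],[0,0,-0.15,0],[0,0,-0.15,0]]'; python3 to.py 480 -80 190 96.3
```

```text
clock: 6.75
eef_pos: [605.0, 154.7, 43.3]
eef_rot: [-3.141, 0.0, 1.681]
wrist_force: [-1.3, 0.1, -3.2]
finger_gap: 35.8
shift m [ 0.0003 -0.0006  0.0003] turn 0.0 pos [605.  154.7  43.3] yaw 96.3 F [-1.3  0.1 -3.2] gap 35.8 t 6.75
clock: 7.38
eef_pos: [605.1, 154.8, 43.3]
eef_rot: [3.142, 0.0, 1.681]
wrist_force: [0.1, 0.3, -0.3]
finger_gap: 82.4
clock: 8.0
eef_pos: [606.1, 155.1, 196.7]
eef_rot: [3.136, -0.0, 1.681]
wrist_force: [-0.8, 0.0, -0.5]
finger_gap: 94.2
shift m [-0.2198 -0.1513  0.0059] turn 0.0 pos [606.1 155.1 196.7] yaw 96.3 F [-0.8  0.  -0.5] gap 94.2 t 8.0
```

```bash
python3 -m handwheel '[[-0.26,-0.16,-0.05,0],[-0.26,-0.16,-0.05,0],[-0.26,-0.16,-0.05,0],[-0.26,-0.16,-0.05,0],[-0.26,-0.16,-0.05,0]]' 1 30
python3 - <<'E'
from h import *
snap("top","t3",crop=(180,150,330,240),s=5)
snap("side","s4",crop=(210,120,360,230),s=5)
E
```

```text
clock: 8.62
eef_pos: [474.1, -122.5, 245.3]
eef_rot: [3.137, -0.0, 1.681]
wrist_force: [0.5, -0.4, -0.4]
finger_gap: 47.8
```

View pics/t3.png

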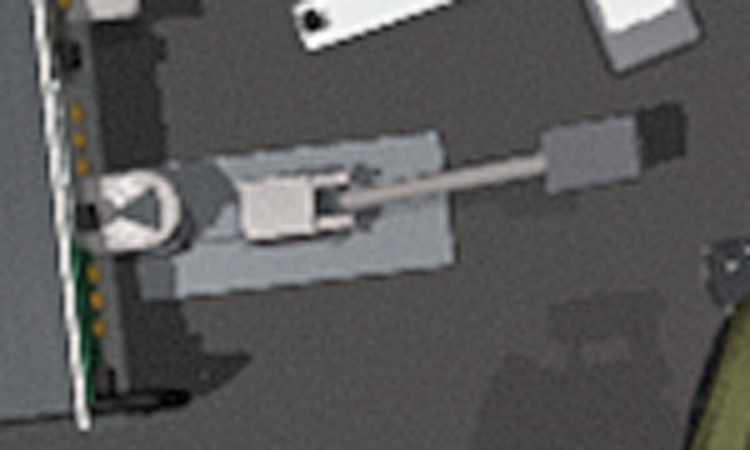

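View pics/s4.png

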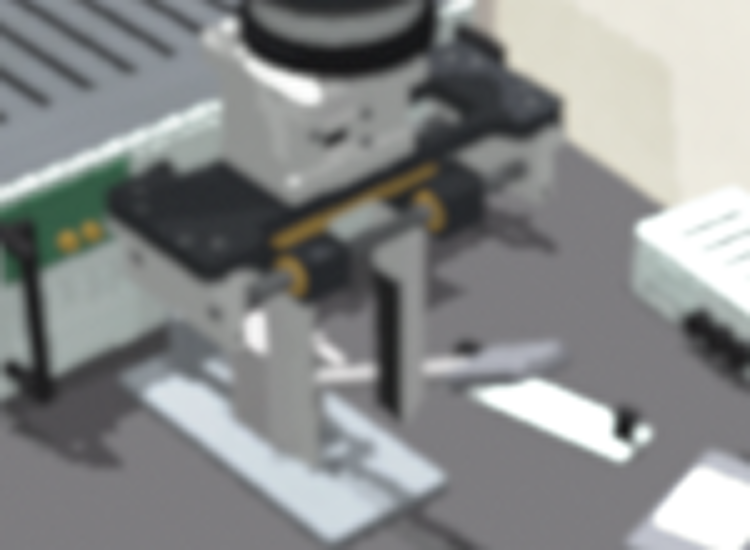

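```bash
python3 - <<'E'
from h import *
f=lambda u,v,z:onz("top",180+u/5,150+v/5,z)
a,b,c=f(438,131,10),f(455,263,10),f(143,299,10)
print(a,b,c,np.linalg.norm(a-b),np.linalg.norm(b-c))
ax=(c-b)[:2];l=np.linalg.norm(ax);ax/=l;yaw=np.degrees(np.arctan2(ax[1],ax[0]));print("yaw",yaw,np.degrees(np.arctan2(*(a-b)[:2][::-1]))+90)
d=np.array([np.cos(np.radians(96.3)),np.sin(np.radians(96.3))])
o=(a+b)[:2]/2+100*d;print("origin from rear",o,"saddle",o+75*d)
o2=(a+c)[:2]/2;print("origin diag",o2,"saddle",o2+75*d)
g=f(278,208,76);print("grip",g,"saddle",g[:2]+75*d)
h=f(592,153,159);print("hpad",h,"saddle",h[:2]+(75+35+180*np.cos(.55)+3)*d)
n=f(182,209,101);print("nose",n)
for k in(17,22):print(k,n[:2]+k*d)
cols=cv2.imread("pics/t3_raw.png");print(cols[150+209//5,180+182//5-3:180+182//5+12].tolist())
E
```

```text
[655.9142629   59.29421781  10.        ] [572.15958929  49.16590123  10.        ] [551.33186045 246.48921589  10.        ] 84.36485137542903 198.41946677923323
yaw 96.02533285348728 96.89520452091605
origin from rear [603.06349498 153.62615507] saddle [594.83342165 228.17322673]
origin diag [603.62306167 152.89171685] saddle [595.39298834 227.43878851]
grip [602.00536755 152.71702324  76.        ] saddle [593.77529422 227.2640949 ]
hpad [623.36448402 -33.74488853 159.        ] saddle [594.12529246 231.10039537]
nose [599.69727267 206.32191569 101.        ]
17 [597.83178938 223.21925193]
22 [597.28311783 228.18905671]
[[195, 197, 203], [194, 195, 201], [159, 162, 165], [76, 73, 73], [75, 73, 71], [89, 85, 84], [98, 94, 90], [91, 89, 85], [93, 89, 89], [95, 94, 90], [85, 83, 79], [111, 106, 108], [136, 132, 128], [146, 140, 135], [117, 113, 109]]
```

Top view (10 pictures viewed): the saddle is about 2 mm off sideways and within a few mm lengthwise of the lug's nose centre. The handle pad is near (624, -33, 159). Moving above the paddle with the fingers closed.

```bash
cat > arc.py <<'E'
from h import *
s=read_state();p=s['eef_pos'];y=s['eef_rot'][2]
o=np.array([604.,153.2]);d=np.array([np.cos(np.radians(96.3)),np.sin(np.radians(96.3))])
for q in (-.06,0,.1,.2,.3,.4,.5,.6,.63):
    f=.55-q; back=35+180*np.cos(f)-6*np.sin(f); z=60+180*np.sin(f)+6*np.cos(f)+8
    w=np.array([*(o-back*d),z]); e=w-p
    print(q,w.round(1),"shift",(np.array([np.cos(y)*e[0]+np.sin(y)*e[1],np.sin(y)*e[0]-np.cos(y)*e[1],-e[2]])/1000).round(4))
print(p.round(1),s['wrist_force'].round(1),round(s['finger_gap'],1),round(s['clock'],2))
E
python3 to.py 624.5 -31 190 96.3; python3 -m handwheel '[[0.074,0.16,0.02,0],[0.074,0.16,0.05,0],[0.074,0.16,0.055,0],[0.074,0.16,0.055,0],[0.074,0.16,0.055,0]]'; python3 arc.py
```

```text
shift m [0.0774 0.1594 0.057 ] turn -0.2 pos [ 473.8 -124.7  246.1] yaw 96.1 F [ 0.7  0.9 -0.1] gap 39.6 t 8.72
clock: 9.35
eef_pos: [625.0, -34.1, 191.6]
eef_rot: [3.136, 0.001, 1.677]
wrist_force: [-1.0, -0.8, 0.2]
finger_gap: 0.2
-0.06 [623.7 -24.8 176. ] shift [ 0.0094 -0.0004  0.0156]
0 [624.3 -31.  167.2] shift [ 0.0031 -0.0004  0.0244]
0.1 [625.3 -40.1 151.7] shift [-0.006  -0.0003  0.0399]
0.2 [626.2 -47.6 135.4] shift [-0.0136 -0.0003  0.0563]
0.3 [626.8 -53.5 118.3] shift [-0.0195 -0.0003  0.0733]
0.4 [627.3 -57.6 100.8] shift [-0.0236 -0.0003  0.0908]
0.5 [627.5 -60.   83. ] shift [-0.026  -0.0002  0.1086]
0.6 [627.6 -60.6  65. ] shift [-0.0266 -0.0002  0.1266]
0.63 [627.6 -60.4  59.6] shift [-0.0264 -0.0002  0.132 ]
[625.  -34.1 191.6] [-1.  -0.8  0.2] 0.2 9.35
```

```bash
python3 -m handwheel '[[0.003,0,0.01,0],[0.003,0,0.018,0],[0.002,0,0.024,0],[-0.002,0,0.032,0],[-0.006,0,0.04,0]]'; python3 arc.py | tail -7
```

```text
clock: 9.98
eef_pos: [625.9, -40.5, 151.3]
eef_rot: [3.136, 0.001, 1.677]
wrist_force: [-0.6, -0.3, 1.6]
finger_gap: 0.2
0.2 [626.2 -47.6 135.4] shift [-0.0071 -0.0005  0.0159]
0.3 [626.8 -53.5 118.3] shift [-0.0129 -0.0005  0.0329]
0.4 [627.3 -57.6 100.8] shift [-0.0171 -0.0005  0.0504]
0.5 [627.5 -60.   83. ] shift [-0.0195 -0.0005  0.0683]
0.6 [627.6 -60.6  65. ] shift [-0.0201 -0.0004  0.0863]
0.63 [627.6 -60.4  59.6] shift [-0.0199 -0.0004  0.0917]
[625.9 -40.5 151.3] [-0.6 -0.3  1.6] 0.2 9.97
```

Contact at about 2 N, as expected. Continuing along the arc.

```bash
python3 -m handwheel '[[-0.004,0,0.008,0],[-0.007,0,0.016,0],[-0.01,0,0.024,0],[-0.013,0,0.033,0],[-0.015,0,0.041,0]]'; python3 -m handwheel '[[-0.002,0,0.007,0],[-0.003,0,0.014,0],[-0.004,0,0.021,0],[-0.005,0,0.028,0],[-0.005,0,0.035,0]]'; python3 arc.py | tail -4
```

```text
clock: 10.6
eef_pos: [627.7, -55.4, 110.3]
eef_rot: [3.136, 0.0, 1.677]
wrist_force: [-5.2, 2.8, 7.7]
finger_gap: 0.6
clock: 11.22
eef_pos: [628.4, -60.1, 75.5]
eef_rot: [3.136, 0.0, 1.677]
wrist_force: [-6.1, 0.9, 8.8]
finger_gap: 0.7
0.5 [627.5 -60.   83. ] shift [ 0.0002 -0.0008 -0.0075]
0.6 [627.6 -60.6  65. ] shift [-0.0004 -0.0008  0.0105]
0.63 [627.6 -60.4  59.6] shift [-0.0002 -0.0008  0.0159]
[628.4 -60.1  75.5] [-6.1  0.9  8.8] 0.7 11.22
```

```bash
python3 -m handwheel '[[0,-0.001,0.004,0],[0,-0.002,0.008,0],[0,-0.002,0.011,0],[0,-0.002,0.011,0]]'; python3 arc.py | tail -1; python3 -m handwheel '[[0,0,0.002,0],[0,0,0.003,0],[0,0,0.003,0]]'
```

```text
clock: 11.72
eef_pos: [628.0, -60.3, 65.7]
eef_rot: [3.132, 0.001, 1.677]
wrist_force: [2.8, 1.7, 9.5]
finger_gap: 0.4
[628.  -60.3  65.7] [2.8 1.7 9.5] 0.4 11.72
clock: 12.1
eef_pos: [628.4, -60.2, 64.3]
eef_rot: [3.13, 0.001, 1.677]
wrist_force: [-7.7, 2.5, 19.9]
finger_gap: 0.6
```

The stop is reached: force rose to 20 N at the predicted height. Now letting the handle return fully, retreating along the arc.

```bash
python3 -m handwheel '[[0,0,-0.01,0],[0.001,0,-0.019,0],[0.002,0,-0.028,0],[0.003,0,-0.037,0],[0.005,0,-0.046,0]]'; python3 arc.py; 
```

```text
clock: 12.72
eef_pos: [627.8, -55.2, 111.2]
eef_rot: [3.129, 0.001, 1.677]
wrist_force: [-1.4, 0.4, 6.2]
finger_gap: 0.4
-0.06 [623.7 -24.8 176. ] shift [ 0.0307 -0.0008 -0.0649]
0 [624.3 -31.  167.2] shift [ 0.0244 -0.0008 -0.056 ]
0.1 [625.3 -40.1 151.7] shift [ 0.0153 -0.0008 -0.0405]
0.2 [626.2 -47.6 135.4] shift [ 0.0077 -0.0008 -0.0242]
0.3 [626.8 -53.5 118.3] shift [ 0.0018 -0.0007 -0.0072]
0.4 [627.3 -57.6 100.8] shift [-0.0023 -0.0007  0.0103]
0.5 [627.5 -60.   83. ] shift [-0.0047 -0.0007  0.0282]
0.6 [627.6 -60.6  65. ] shift [-0.0053 -0.0007  0.0462]
0.63 [627.6 -60.4  59.6] shift [-0.0052 -0.0007  0.0516]
[627.8 -55.2 111.2] [-1.4  0.4  6.2] 0.4 12.72
```

```bash
python3 -m handwheel '[[0.003,0,-0.009,0],[0.006,0,-0.018,0],[0.01,0,-0.027,0],[0.014,0,-0.036,0],[0.018,0,-0.045,0]]';python3 -m handwheel '[[0.003,0,-0.008,0],[0.006,0,-0.016,0],[0.006,0,-0.024,0],[0.006,0,-0.032,0],[0.006,0,-0.04,0]]'; python3 -m handwheel '[[0,0,0,0],[0,0,0,0],[0,0,0,0]]';python3 arc.py; python3 -c '
from h import *
snap("top","t4",crop=(180,140,330,240),s=5);snap("side","s5",crop=(210,120,360,230),s=5)'
```

```text
clock: 13.35
eef_pos: [625.2, -36.9, 156.6]
eef_rot: [3.129, 0.001, 1.677]
wrist_force: [-0.1, 1.7, 1.9]
finger_gap: 0.6
clock: 13.98
eef_pos: [624.1, -31.1, 197.0]
eef_rot: [3.129, 0.001, 1.677]
wrist_force: [0.1, -0.3, 0.2]
finger_gap: 0.3
clock: 14.35
eef_pos: [624.0, -31.2, 196.6]
eef_rot: [3.13, 0.001, 1.677]
wrist_force: [-0.6, 0.1, -0.4]
finger_gap: 0.6
-0.06 [623.7 -24.8 176. ] shift [0.0064 0.0004 0.0206]
0 [624.3 -31.  167.2] shift [0.0001 0.0004 0.0294]
0.1 [625.3 -40.1 151.7] shift [-0.009   0.0004  0.045 ]
0.2 [626.2 -47.6 135.4] shift [-0.0166  0.0005  0.0613]
0.3 [626.8 -53.5 118.3] shift [-0.0225  0.0005  0.0783]
0.4 [627.3 -57.6 100.8] shift [-0.0266  0.0005  0.0958]
0.5 [627.5 -60.   83. ] shift [-0.029   0.0005  0.1137]
0.6 [627.6 -60.6  65. ] shift [-0.0296  0.0005  0.1317]
0.63 [627.6 -60.4  59.6] shift [-0.0295  0.0005  0.1371]
[624.  -31.2 196.6] [-0.6  0.1 -0.4] 0.6 14.35
```

View pics/s5.png

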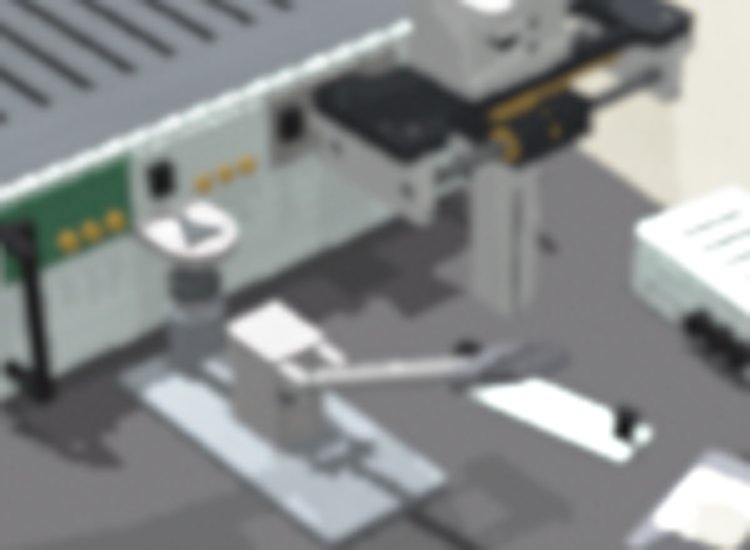

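Picture 11: the handle is fully up again, the jack has not moved (plate corners at (445,480) and (335,540) as before), and the saddle is under the lug. Second stroke, following the same arc.

```bash
python3 -c '
from h import *
for X in ([594.7,228,75],[597.3,228,75],[597,223,75],[599.5,206.3,101]): print(X,(proj("side",np.array(X))-[210,120])*5)'
python3 -m handwheel '[[0.002,0,0.012,0],[0.002,0,0.022,0],[0,0,0.03,0],[-0.004,0,0.037,0],[-0.009,0,0.045,0]]'; python3 -m handwheel '[[-0.004,0,0.008,0],[-0.007,0,0.016,0],[-0.01,0,0.024,0],[-0.013,0,0.033,0],[-0.015,0,0.041,0]]'; python3 arc.py | tail -4
```

```text
[594.7, 228, 75] [188.84921861 272.69679711]
[597.3, 228, 75] [192.73278617 271.2693929 ]
[597, 223, 75] [196.68828838 275.4153491 ]
[599.5, 206.3, 101] [213.01017365 249.34938393]
clock: 15.08
eef_pos: [625.6, -40.3, 151.3]
eef_rot: [3.129, 0.001, 1.677]
wrist_force: [-0.1, 2.1, 0.4]
finger_gap: 0.4
clock: 15.7
eef_pos: [627.6, -55.1, 110.3]
eef_rot: [3.129, 0.0, 1.677]
wrist_force: [-4.7, 3.4, 9.2]
finger_gap: 0.1
0.5 [627.5 -60.   83. ] shift [-0.0049 -0.0006  0.0273]
0.6 [627.6 -60.6  65. ] shift [-0.0055 -0.0006  0.0453]
0.63 [627.6 -60.4  59.6] shift [-0.0053 -0.0006  0.0507]
[627.6 -55.1 110.3] [-4.7  3.4  9.2] 0.1 15.7
```

```bash
python3 -m handwheel '[[-0.002,0,0.008,0],[-0.003,0,0.016,0],[-0.004,-0.001,0.024,0],[-0.005,-0.001,0.032,0],[-0.005,-0.001,0.04,0]]'; python3 -m handwheel '[[0,0,0.004,0],[0,0,0.007,0],[0,0,0.009,0],[0,0,0.009,0]]'; python3 arc.py | tail -1
```

```text
clock: 16.32
eef_pos: [628.1, -59.9, 70.8]
eef_rot: [3.128, 0.0, 1.677]
wrist_force: [-2.1, 2.1, 10.2]
finger_gap: 0.5
clock: 16.82
eef_pos: [628.5, -59.8, 63.9]
eef_rot: [3.127, 0.0, 1.678]
wrist_force: [-11.0, 3.4, 23.6]
finger_gap: 0.4
[628.5 -59.8  63.9] [-11.    3.4  23.6] 0.4 16.82
```

```bash
python3 -m handwheel '[[0,-0.001,0.001,0],[0,-0.001,0.001,0],[0,-0.001,0.001,0],[0,-0.001,0.001,0]]'; python3 arc.py | tail -1; python3 -c '
from h import *
snap("side","s6",crop=(210,110,360,230),s=5);print(read_state()["wrist_force"])'
```

```text
clock: 17.32
eef_pos: [628.3, -59.8, 64.6]
eef_rot: [3.124, 0.001, 1.678]
wrist_force: [-6.3, 3.8, 18.0]
finger_gap: 0.4
[628.3 -59.8  64.6] [-6.3  3.8 18. ] 0.4 17.32
[-4.8463598   3.03805467 17.11553626]
```

View pics/s6.png

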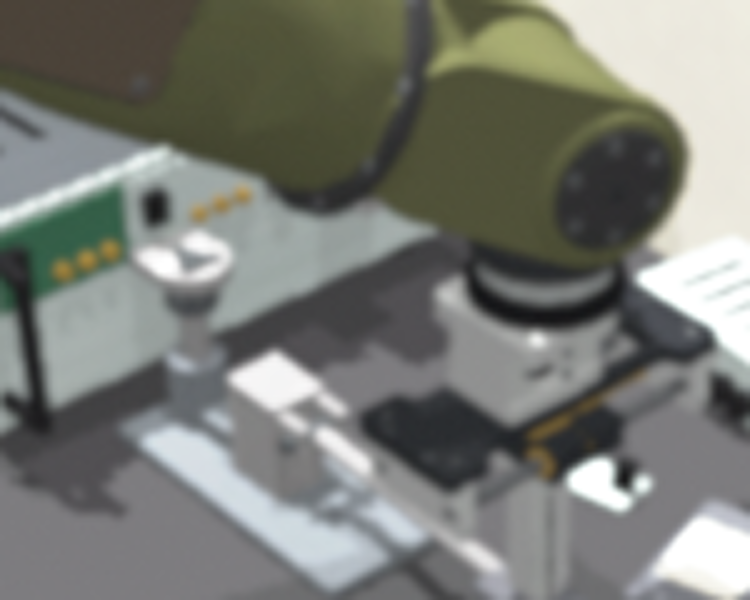

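Picture 12: the saddle is against the lug pad. The lug is about 22 crop px higher than before (roughly 12–13 mm), the handle is level, and the jack is flat and unmoved. Handing in.

```bash
python3 -c '
from h import *
print(manip.sign_off()); s=read_state(); print(s["clock"],s["eef_pos"],s["wrist_force"])'
```

```text
the job is handed in; nothing more can be done
None
the job is handed in; nothing more can be done
```

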